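# Load the second vial and lift the vial carrier level

### The job

Take the tall vial out of the tray and stand it upright on the empty post of the two-post vial carrier, then let go of it. Then take the carrier by its black handle bar, lift it gently about 10 cm straight up off its grey stand, and finish while still holding it there, still and level, with both vials standing on their posts. Do not knock over or shove aside any of the other things.

Things in the scene. Friction and masses are not known exactly. Their poses are not given: they have to be found in the camera images.
- vial: The tall vial to load: upright glass cylinder 30 mm across, 70 mm tall with its white cap (top 16 mm, 29 mm across); 50 to 100 g. Loose in the tray in any of the row's three places; the tallest there, twin of the one on the carrier. Origin at the centre of its underside, z up.
- vial_set: The twin vial (30 mm diameter, 70 mm tall, 50 to 100 g) that already stands loose on the carrier's other post. Origin at the centre of its underside, z up.
- carrier: Aluminium vial carrier, 350 g, loose on the stand, facing any way: plate 80 (x) by 200 (y) by 8 mm; two slender posts 70 mm either side of the middle along y, each topped by a flat white 36 mm square pad without rim, 45 mm above the plate's underside; a mid column with a black handle bar. Balances at the handle when both vials are on. Origin: centre of the underside, z up, y towards the empty post.
- post_empty (a point): The centre of the top face of the carrier's empty post, 45 mm above the plate's underside, 70 mm from the middle along carrier +y. The vial's foot goes here.
- post_full (a point): The centre of the top face of the carrier's other post (carrier -y), on which the twin vial stands.
- handle (a point): The centre of the carrier's black handle bar, 110 mm above the plate's underside. The bar is 60 mm long along carrier y, 14 mm thick along carrier x and 20 mm tall; pinch it across its 14 mm thickness, from above. Its top is 120 mm above the plate's underside, 5 mm above the vials' caps.
- stand: Grey block fixed to the table, 78 (x) by 170 (y) by 30 mm tall, on which the carrier rests. Origin at the centre of its underside on the table, z up.
- tray: White open tray fixed to the table, 250 (x) by 90 (y) by 16 mm tall, floor and walls 5 mm thick. The vial, a squat jar and a small vial stand on its floor in a row along its x axis, about 70 mm apart. Origin at the centre of its underside, z up.
- squat_jar: Bystander in the tray: squat jar 44 mm in diameter, 42 mm tall. Origin at the centre of its underside.
- small_vial: Bystander in the tray: small vial 22 mm in diameter, 42 mm tall. Origin at the centre of its underside.
- amber_bottle: Bystander: amber glass bottle 56 mm in diameter, 110 mm tall, between the tray and the carrier. Origin at the centre of its underside.
- beaker: Bystander: glass beaker 68 mm in diameter at the rim, 85 mm tall, beyond the tray and the carrier. Origin at the centre of its underside.
- tin: Bystander: steel tin 66 mm in diameter, 100 mm tall, to the left. Origin at the centre of its underside.
- dish_stack: Bystander: stack of flat clear dishes 76 mm in diameter, 52 mm tall, far left. Origin at the centre of its underside.
- wrench: Bystander: steel wrench 170 mm long, lying beyond the carrier. Origin at its middle, on its underside.

How it is judged (in metres and radians):
On the way:
1. the tall vial stands upright on the empty post, let go, with the carrier still on its stand (horizontal distance between vial and post_empty below 0.012 m and z of vial in the frame of carrier between 0.04 and 0.05 m and angle between vial's own z axis and vertical below 0.12 rad and contact force between vial and carrier above 0.15 N and contact force between the fingers and vial below 0.05 N and linear speed of vial below 0.02 m/s and z of carrier in the frame of stand below 0.034 m and contact force between carrier and stand above 0.5 N), for 0.2 s.
At the end, for the whole second after the job is handed in: Carrier held by its bar (grasp within 45 mm), 60 to 160 mm above the stand, within 80 mm of its middle, not touching it, tilt under 0.08 rad, still (20 mm/s, 0.1 rad/s); both vials upright (0.12 rad) within 12 mm of their posts' centres, free of the fingers (horizontal distance between vial and post_empty below 0.012 m and z of vial in the frame of carrier between 0.04 and 0.05 m and angle between each of vial, vial_set's own z axis and vertical below 0.12 rad and contact force between each of vial, vial_set and carrier above 0.15 N and contact force between the fingers and vial below 0.05 N and horizontal distance between vial_set and post_full below 0.012 m and z of vial_set in the frame of carrier between 0.04 and 0.05 m and contact force between the fingers and vial_set below 0.05 N and z of carrier in the frame of stand between 0.09 and 0.19 m and horizontal distance between carrier and stand below 0.08 m and angle between carrier's own z axis and vertical below 0.08 rad and linear speed of carrier below 0.02 m/s and angular speed of carrier below 0.1 rad/s and contact force between the fingers and carrier above 1 N and distance between the grasp point and handle below 0.045 m and contact force between carrier and stand below 0.05 N); the arm keeps its last pose, push and grip.
It fails at once if a vial is tipped over (angle between any of vial, vial_set's own z axis and vertical above 0.6 rad).
It fails at once if the carrier is tipped (angle between carrier's own z axis and vertical above 0.35 rad).
It fails at once if another thing is knocked over or shoved more than 40 mm (distance of any of squat_jar, small_vial, amber_bottle, beaker, tin, dish_stack, wrench from where it was at the start of the episode above 0.04 m or angle between any of squat_jar, small_vial, amber_bottle, beaker, tin, dish_stack's own z axis and vertical above 0.5 rad).
It also fails if it takes over 54 s, if anything falls off the work surface, if the arm or the gripper's body presses on something with over 40 N, if the wrist force passes 120 N, or if a joint passes its speed limit or range.

### The arm

A 6-joint arm with a two-finger parallel gripper is mounted at the origin on the work surface. World frame = base frame: x ahead of the robot, y to its left, z up, the work surface at z = 0. Lengths are in mm, angles in rad, forces in N, time in s.
With the tool pointing down it reaches from about 375 to 975 mm from the base axis. Payload 3.8 kg.
Tool frame: the origin (TCP) lies at the very end of the fingers, on their centre line; the grasp point (between the pads) lies 19 mm behind it; z points along the fingers, y is the line along which they close (so a half turn about z gives the same grasp; the last joint's range is limited). The gripper opens to 85 mm and grips with 20 to 120 N. Pads are 22 mm wide; open, the fingers measure 114 mm over their backs; the gripper's body (76 mm by 85 mm) begins 54 mm behind the grasp point. The pads swing forward as they close: fully open they stand 13 mm farther back than shut.
Start: joints at [-1.361, 0.264, 1.604, -0, 1.274, -0.037], TCP at [164.899, -654.543, 202.88] pointing down, gripper open.
Joint ranges: [-2.63, 2.63], [-0.94, 2.18], [0.31, 2.57], [-1.31, 4.45], [0, 2.66], [-2.55, 2.55]. Speed limits (rad/s): [2.57, 2.57, 3.14, 3.14, 3.14, 3.14].

### API

Orientations are given as a unit quaternion [w, x, y, z].
In Python, from cell import env, eyes gives the robot as it stands.
- The arm moves only by the tool send_rows, never from a script. Its argument "targets" is a list of rows, each an object of numbers: "x", "y", "z": the shift along the tool's x, y, z in units of 40 mm (1.0 is 40 mm); "rx", "ry", "rz": the turn, a rotation vector about the tool's x, y, z in units of 5 degrees (1.0 is 5 degrees). In form: [{"x": .., "y": .., "z": .., "rx": .., "ry": .., "rz": ..}, ...]. A call has exactly 8 rows; each row shifts and turns the commanded pose from where the row before left it, along the tool's axes as they then stand; what a row does not reach is not made up. A row lasts 1/12 s, in which the tool goes at most 41.7 mm and 7.16 degrees, less where a joint would pass 70% of its speed; a pose out of reach is approached as far as the arm can. A call is refused whole if a number of a shift passes 1 or a number of a turn 1, either way. A call with a gripper value outside its range is refused whole. "hand" is the closure, from 0 (fully open) to 1 (shut), set as the call begins (left out, the last holds). The fingers move at their own pace and stop on an object; "force" is the grip in N (left out, the last holds). Time passes only in rows, so rows that do not move let the fingers close, or fill a call up. It gives the time, the measured TCP pose, the force, the opening and the grip force at its end, in the units of the state.
- env.get_state(): the state, without advancing time (a new reading comes with each control period).
- eyes.capture(name): name is "scene" or "side" or "wrist"; returns a dict with "color" (480x640x3 uint8, red, green, blue), "mtx" (3x3 intrinsics, pixels), "origin" and "attitude" of the camera in the world. Camera axes: x right, y up, looking along -z (the intrinsics and any distortion apply to the point x, -y, -z); pixel columns grow to the right and rows downward; lengths in mm; the calibration is good to about 2 mm. A picture is of the moment at which its call begins. There is no depth.
- env.sign_off(): hands the job in; it is judged then, once.
The state is a dict: "clock": time; "joint_pos": joint angles; "joint_vel": joint speeds; "tau": joint torques, N m; "eef_pos": TCP position; "orientation": TCP orientation; "force": force on the tool from outside, world axes, zero at the start; "moment": the same for the moment, N m; "finger_gap": finger opening in mm; "grasp_force": force on a finger pad.
Only numpy, scipy, OpenCV 4.12 (cv2) and the standard library are available. Lean on these libraries where they do the work, as an engineer would, in place of code of your own. Each camera call takes 0.05 s, during which the arm holds its last target. There are 200 camera calls.

## Working session

There is one attempt and no reset: what is moved stays moved. The work goes in short steps, Python scripts to look and compute and a tool call to move; the robot and the scene stay as the last step left them, time stands still between calls to the robot, and variables do not carry over. Pictures are saved under pics/ and viewed, at most 10 in all, crops included, and the job is handed in when it is done.

Besides the shell and the picture viewer there is one more tool, called after "Call:" as a command line: name --argument value ..., lists and objects as JSON in quotes. send_rows: Moves the arm, as the interface text tells. Its arguments: {"type":"object","properties":{"targets":{"type":"array"},"hand":{"type":"number"},"force":{"type":"number"}},"required":["targets"]}

```bash
mkdir -p pics; ls
cat > h.py <<'E'
import numpy as np, cv2
from cell import env, eyes
from scipy.spatial.transform import Rotation as R
def rot(q):
    q=np.array(q,float)
    return q if q.shape==(3,3) else R.from_quat([q[1],q[2],q[3],q[0]]).as_matrix()
def ray(c,u,v):
    d=np.linalg.inv(np.array(c["mtx"]))@np.array([u,v,1.]); d=d*[1,-1,-1]
    return np.array(c["origin"],float), rot(c["attitude"])@d
def onz(c,u,v,z):
    o,d=ray(c,u,v); return o+d*(z-o[2])/d[2]
def proj(c,p):
    q=rot(c["attitude"]).T@(np.array(p,float)-np.array(c["origin"])); k=np.array(c["mtx"])@(q*[1,-1,-1]); return k[:2]/k[2]
def cap(n,f):
    c=eyes.capture(n); cv2.imwrite("pics/"+f,c["color"][:,:,::-1]); np.save("pics/"+f[:-4],c,allow_pickle=True); return c
def load(f): return np.load("pics/"+f+".npy",allow_pickle=True).item()
E
python3 - <<'E'
from h import *
for n in ("scene","side"):
    c=cap(n,n+"1.png"); print(n,{k:v for k,v in c.items() if k!="color"})
print(env.get_state())
E
```

```text
pics
scene {'mtx': array([[606.56063218,   0.        , 319.03854798],
       [  0.        , 606.56063218, 243.92348666],
       [  0.        ,   0.        ,   1.        ]]), 'origin': array([1253.81649047, -381.40075145, 1040.43328137]), 'attitude': array([0.82628899, 0.3016622 , 0.16379877, 0.44656062])}
side {'mtx': array([[621.14463576,   0.        , 326.31051119],
       [  0.        , 621.14463576, 239.98320554],
       [  0.        ,   0.        ,   1.        ]]), 'origin': array([ 242.18670878, -970.12027236,  944.50110526]), 'attitude': array([ 0.88200233,  0.43703994, -0.06958127, -0.16194573])}
{'clock': 0.1, 'joint_pos': array([-1.36090544e+00,  2.64683653e-01,  1.60525074e+00, -5.91901053e-06,
        1.27369443e+00, -3.68955180e-02]), 'joint_vel': array([-0.00259978, -0.00186132, -0.00296623, -0.00152206,  0.00029663,
        0.00191026]), 'tau': array([ 1.14238007e-04, -5.16707861e+01, -3.68589163e+01, -6.09844847e-05,
        6.27948437e-03,  2.45924689e-06]), 'eef_pos': array([ 164.74365757, -653.84298581,  201.67546058]), 'orientation': array([-1.01403214e-03,  9.92396092e-01,  1.23081110e-01, -9.07704138e-05]), 'force': array([0.66717983, 0.61314457, 0.37925012]), 'moment': array([-0.00072579,  0.07275649,  0.01750294]), 'grasp_force': 0.0, 'finger_gap': 85.45006173943949}
```

View pics/scene1.png

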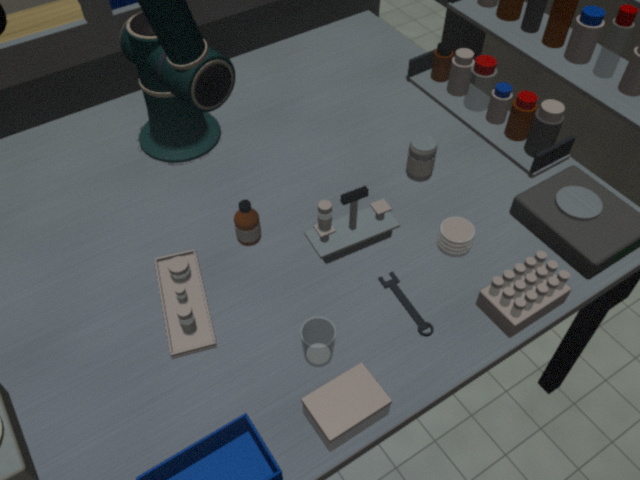

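View pics/side1.png

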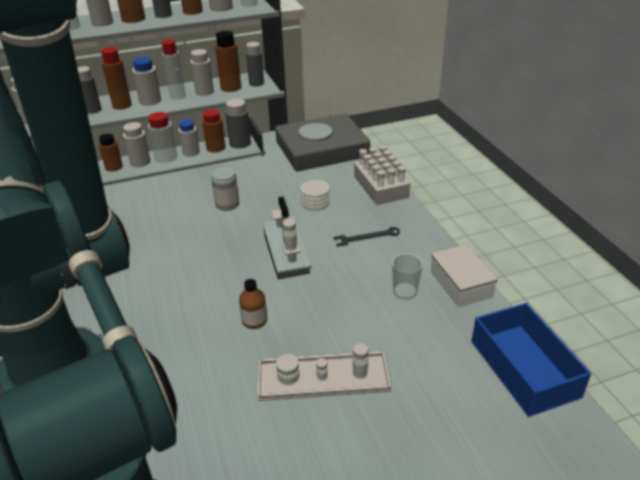

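The scene view shows the tray at (185,302) with the tall vial at (186,316), and the bar at (354,195) with the empty pad at (381,207). The side view shows the tall vial at (360,357) and the bar at (283,207). I'll zoom in for accurate pixels.

Run:
```python
from h import *
a=load("scene1")["color"][:,:,::-1];b=load("side1")["color"][:,:,::-1]
def z(i,x,y,w=100,h=75): return cv2.resize(i[y:y+h,x:x+w],(400,300),interpolation=cv2.INTER_CUBIC)
m=np.vstack([np.hstack([z(a,140,270),z(a,305,180)]),np.hstack([z(b,300,330),z(b,240,190)])])
cv2.imwrite("pics/z1.png",np.clip(m*1.5,0,255))
```

```text
[ WARN:0@0.287] global loadsave.cpp:1063 imwrite_ Unsupported depth image for selected encoder is fallbacked to CV_8U.
```

View pics/z1.png

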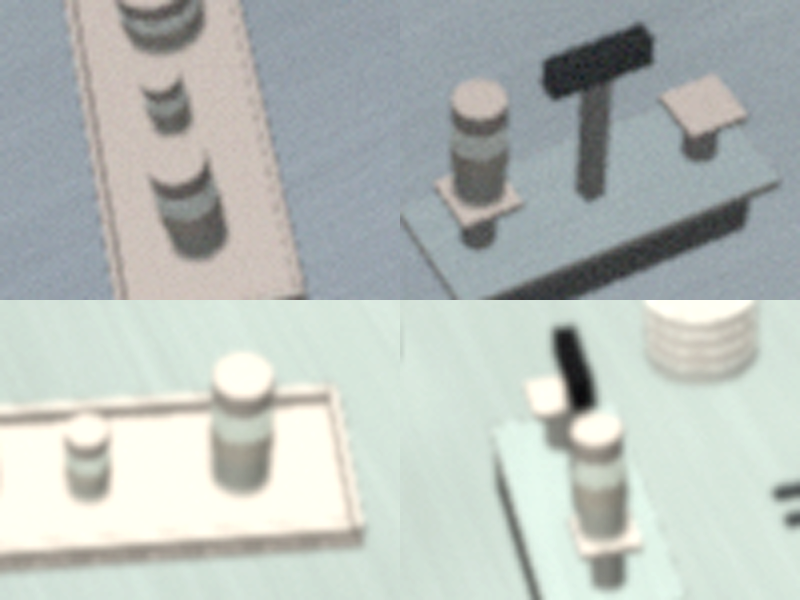

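Top left: the tall vial's foot is at about (189.5,331) in the scene view. Bottom left: its cap centre is at about (360.7,348.5) in the side view. On the carrier, the twin's cap is at (324.8,204.3) scene and (289,222) side, the empty pad at (380.8,206) scene, and the bar top at (354.5,192.5) scene.

Run:
```python
from h import *
a=load("scene1");b=load("side1")
np.set_printoptions(precision=1,suppress=True)
print("vial",onz(b,360.7,348.5,75),onz(a,189.5,331.2,5))
t1,t2=onz(a,324.75,204.3,145),onz(b,289,222,145);print("twin",t1,t2)
p=onz(a,380.75,206,75);print("pad",p)
h=onz(a,354.5,192.5,150);print("bar",h,"mid",(t1+p)/2, "sep",np.linalg.norm((t1-p)[:2]))
d=(p-t1)[:2];print("yaw of +y",np.degrees(np.arctan2(d[1],d[0])))
print("amber",onz(b,251,286,110),"beaker",onz(a,319,325,85))
print("smallvial",onz(b,322,362,47),"jar",onz(b,287,359,47))
s=env.get_state();print(rot(s["orientation"]))
```

```text
vial [ 564.1 -237.3   75. ] [ 571.  -244.6    5. ]
twin [538.8  99.  145. ] [535.7 105.  145. ]
pad [554.7 236.6  75. ]
bar [548.4 166.5 150. ] mid [546.8 167.8 110. ] sep 138.53024481974802
yaw of +y 83.39636758792129
amber [410.3 -30.5 110. ] beaker [743.  -48.7  85. ]
smallvial [ 493.1 -218.7   47. ] jar [ 433.5 -187.5   47. ]
[[ 1.   0.2 -0. ]
 [ 0.2 -1.   0. ]
 [ 0.  -0.  -1. ]]
```

Call:
send_rows --targets '[{"x": 0.767, "y": -0.474}, {"x": 0.767, "y": -0.474}, {"x": 0.767, "y": -0.474}, {"x": 0.767, "y": -0.474}, {"x": 0.767, "y": -0.474}, {"x": 0.767, "y": -0.474}, {"x": 0.767, "y": -0.474}, {"x": 0.767, "y": -0.474}]' --hand 0

```text
$.targets[0]: bad value
```

Call:
send_rows --targets '[{"x": 0.767, "y": -0.474}, {"x": 0.767, "y": -0.474}, {"x": 0.767, "y": -0.474}, {"x": 0.767, "y": -0.474}, {"x": 0.767, "y": -0.474}, {"x": 0.767, "y": -0.474}, {"x": 0.767, "y": -0.474}, {"x": 0.767, "y": -0.474}]'

```text
$.targets[0]: bad value
```

Call:
send_rows --targets '[{"rz": 0.9}, {"rz": 0.9}, {"rz": 0.9}, {"rz": 0.9}, {"rz": 0.9}, {"rz": 0.9}, {"rz": 0.9}, {"rz": 0.9}]'

```text
$.targets[0]: bad value
```

```bash
cat >> h.py <<'E'
def go(x,y,z,yaw):  # yaw of tool y, deg; vertical tool
    s=env.get_state(); M=rot(s["orientation"]); p=np.array(s["eef_pos"])
    ty=np.array([np.cos(np.radians(yaw)),np.sin(np.radians(yaw)),0]); tz=np.array([0,0,-1.]); T=np.c_[np.cross(ty,tz),ty,tz]
    d=np.array([x,y,z])-p
    print("t",s["clock"],"tcp",p.round(1),"ty",np.degrees(np.arctan2(M[1,1],M[0,1])).round(1),"gap",round(s["finger_gap"],1),"F",s["force"].round(1))
    print(" before-turn units",(M.T@d/40).round(3)," after-turn",(T.T@d/40).round(3)," turn/5deg",(np.degrees(R.from_matrix(M.T@T).as_rotvec())/5).round(2))
E
python3 - <<'E'
from h import *
c=cap("wrist","w1.png"); print({k:v for k,v in c.items() if k!="color"}); 
go(567,-240,200,-111.6); print(proj(c,[567,-240,75]))
E
```

```text
{'mtx': array([[389.18874812,   0.        , 316.10379743],
       [  0.        , 389.18874812, 231.73538885],
       [  0.        ,   0.        ,   1.        ]]), 'origin': array([ 231.71963344, -638.36755564,  372.66150786]), 'attitude': array([ 0.78114908, -0.10860287,  0.08587943, -0.60879903])}
t 0.15 tcp [ 164.8 -653.9  201.8] ty -75.9 gap 85.4 F [ 0.2 -0.2 -0.4]
 before-turn units [12.279 -7.578  0.06 ]  after-turn [  5.54  -13.323   0.046]  turn/5deg [-0.02  0.01  7.15]
[-375.70171083 -878.83507678]
```

View pics/w1.png

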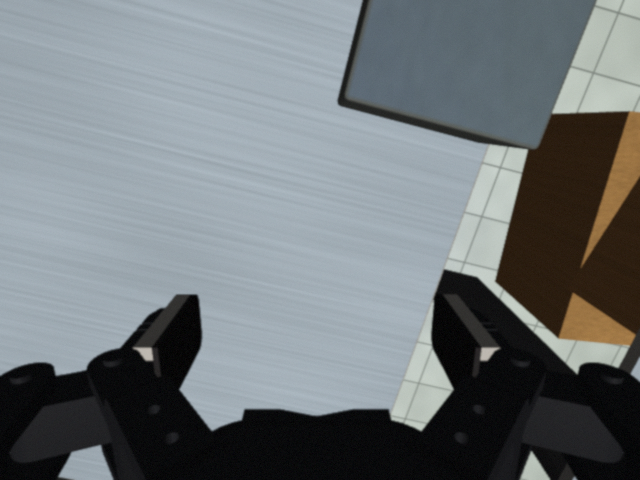

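The arm didn't move: every row needs all six numbers. This wrist view shows only the table, with the fingers at (185,330) and (450,330).

Call:
send_rows --targets '[{"x": 0.767, "y": -0.474, "z": 0, "rx": 0, "ry": 0, "rz": 0}, {"x": 0.767, "y": -0.474, "z": 0, "rx": 0, "ry": 0, "rz": 0}, {"x": 0.767, "y": -0.474, "z": 0, "rx": 0, "ry": 0, "rz": 0}, {"x": 0.767, "y": -0.474, "z": 0, "rx": 0, "ry": 0, "rz": 0}, {"x": 0.767, "y": -0.474, "z": 0, "rx": 0, "ry": 0, "rz": 0}, {"x": 0.767, "y": -0.474, "z": 0, "rx": 0, "ry": 0, "rz": 0}, {"x": 0.767, "y": -0.474, "z": 0, "rx": 0, "ry": 0, "rz": 0}, {"x": 0.767, "y": -0.474, "z": 0, "rx": 0, "ry": 0, "rz": 0}]' --hand 0

```text
clock: 0.82
eef_pos: [366.6, -445.9, 202.6]
orientation: [-0.0, 0.992, 0.123, -0.0]
force: [0.6, -0.3, -0.7]
finger_gap: 85.6
grasp_force: 0.0
```

Call:
send_rows --targets '[{"x": 0.767, "y": -0.474, "z": 0, "rx": 0, "ry": 0, "rz": 0}, {"x": 0.767, "y": -0.474, "z": 0, "rx": 0, "ry": 0, "rz": 0}, {"x": 0.767, "y": -0.474, "z": 0, "rx": 0, "ry": 0, "rz": 0}, {"x": 0.767, "y": -0.474, "z": 0, "rx": 0, "ry": 0, "rz": 0}, {"x": 0.767, "y": -0.474, "z": 0, "rx": 0, "ry": 0, "rz": 0}, {"x": 0.767, "y": -0.474, "z": 0, "rx": 0, "ry": 0, "rz": 0}, {"x": 0.767, "y": -0.474, "z": 0, "rx": 0, "ry": 0, "rz": 0}, {"x": 0.767, "y": -0.474, "z": 0, "rx": 0, "ry": 0, "rz": 0}]'

```text
clock: 1.48
eef_pos: [567.6, -238.8, 202.6]
orientation: [-0.0, 0.992, 0.123, -0.0]
force: [0.8, -0.3, -0.6]
finger_gap: 85.4
grasp_force: 0.0
```

Call:
send_rows --targets '[{"x": 0, "y": 0, "z": 0, "rx": 0, "ry": 0, "rz": 0.9}, {"x": 0, "y": 0, "z": 0, "rx": 0, "ry": 0, "rz": 0.9}, {"x": 0, "y": 0, "z": 0, "rx": 0, "ry": 0, "rz": 0.9}, {"x": 0, "y": 0, "z": 0, "rx": 0, "ry": 0, "rz": 0.9}, {"x": 0, "y": 0, "z": 0, "rx": 0, "ry": 0, "rz": 0.9}, {"x": 0, "y": 0, "z": 0, "rx": 0, "ry": 0, "rz": 0.9}, {"x": 0, "y": 0, "z": 0, "rx": 0, "ry": 0, "rz": 0.9}, {"x": 0, "y": 0, "z": 0, "rx": 0, "ry": 0, "rz": 0.9}]'

```text
clock: 2.15
eef_pos: [566.5, -240.3, 202.4]
orientation: [-0.0, 0.982, -0.191, -0.0]
force: [-0.6, 0.2, -1.3]
finger_gap: 85.4
grasp_force: 0.0
```

Run:
```python
from h import *
c=cap("wrist","w2.png")
go(567,-240,200,-111.6); print(proj(c,[567,-240,75]))
```

```text
t 2.2 tcp [ 566.5 -240.3  202.4] ty -112.3 gap 85.5 F [-0.   0.8  0.3]
 before-turn units [ 0.01  -0.011  0.059]  after-turn [ 0.01  -0.011  0.059]  turn/5deg [-0.    0.01 -0.13]
[313.85639068 212.0866544 ]
```

View pics/w2.png

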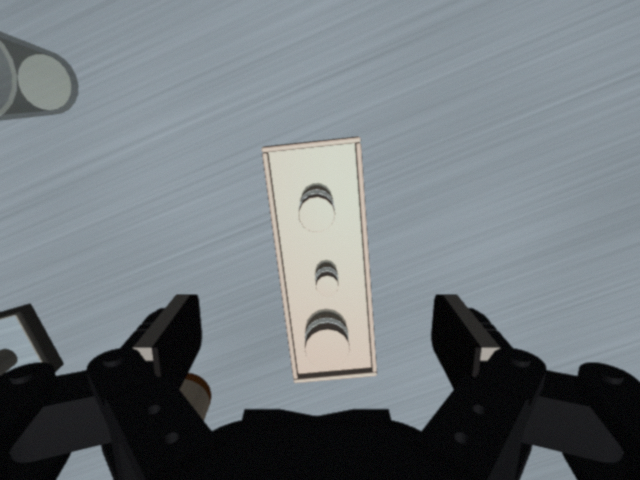

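The wrist view shows the vial's cap at (316.5,213), about 2 mm from the predicted spot. The small vial is at (327,280) and the jar at (327,345).

Run:
```python
from h import *
c=load("w2"); p=onz(c,316.5,213,75); print(p)
go(p[0],p[1],32,-112.3)
```

```text
[ 565.53580741 -241.64804552   75.        ]
t 2.2 tcp [ 566.5 -240.3  202.4] ty -112.3 gap 85.5 F [-0.   0.8  0.3]
 before-turn units [-0.005  0.041  4.259]  after-turn [-0.009  0.041  4.259]  turn/5deg [-0.    0.01  0.01]
```

Call:
send_rows --targets '[{"x": 0, "y": 0.04, "z": 0.7, "rx": 0, "ry": 0, "rz": 0}, {"x": 0, "y": 0, "z": 0.7, "rx": 0, "ry": 0, "rz": 0}, {"x": 0, "y": 0, "z": 0.7, "rx": 0, "ry": 0, "rz": 0}, {"x": 0, "y": 0, "z": 0.6, "rx": 0, "ry": 0, "rz": 0}, {"x": 0, "y": 0, "z": 0.6, "rx": 0, "ry": 0, "rz": 0}, {"x": 0, "y": 0, "z": 0.5, "rx": 0, "ry": 0, "rz": 0}, {"x": 0, "y": 0, "z": 0.3, "rx": 0, "ry": 0, "rz": 0}, {"x": 0, "y": 0, "z": 0.16, "rx": 0, "ry": 0, "rz": 0}]'

```text
clock: 2.87
eef_pos: [564.5, -241.2, 29.9]
orientation: [-0.0, 0.982, -0.189, -0.002]
force: [-0.5, 0.4, 0.6]
finger_gap: 85.6
grasp_force: 0.0
```

Call:
send_rows --targets '[{"x": 0, "y": 0, "z": 0, "rx": 0, "ry": 0, "rz": 0}, {"x": 0, "y": 0, "z": 0, "rx": 0, "ry": 0, "rz": 0}, {"x": 0, "y": 0, "z": 0, "rx": 0, "ry": 0, "rz": 0}, {"x": 0, "y": 0, "z": 0, "rx": 0, "ry": 0, "rz": 0}, {"x": 0, "y": 0, "z": 0, "rx": 0, "ry": 0, "rz": 0}, {"x": 0, "y": 0, "z": 0, "rx": 0, "ry": 0, "rz": 0}, {"x": 0, "y": 0, "z": 0, "rx": 0, "ry": 0, "rz": 0}, {"x": 0, "y": 0, "z": 0, "rx": 0, "ry": 0, "rz": 0}]' --hand 1 --force 25

```text
clock: 3.53
eef_pos: [567.6, -242.5, 34.2]
orientation: [0.0, 0.982, -0.19, 0.001]
force: [-0.6, 1.1, 6.7]
finger_gap: 28.1
grasp_force: 24.7
```

Call:
send_rows --targets '[{"x": 0, "y": 0, "z": 0, "rx": 0, "ry": 0, "rz": 0}, {"x": 0, "y": 0, "z": 0, "rx": 0, "ry": 0, "rz": 0}, {"x": 0, "y": 0, "z": 0, "rx": 0, "ry": 0, "rz": 0}, {"x": 0, "y": 0, "z": 0, "rx": 0, "ry": 0, "rz": 0}, {"x": 0, "y": 0, "z": 0, "rx": 0, "ry": 0, "rz": 0}, {"x": 0, "y": 0, "z": 0, "rx": 0, "ry": 0, "rz": 0}, {"x": 0, "y": 0, "z": 0, "rx": 0, "ry": 0, "rz": 0}, {"x": 0, "y": 0, "z": 0, "rx": 0, "ry": 0, "rz": 0}]'

```text
clock: 4.2
eef_pos: [567.6, -242.5, 34.2]
orientation: [0.0, 0.982, -0.19, 0.001]
force: [-0.0, 0.8, 5.4]
finger_gap: 27.6
grasp_force: 24.7
```

Call:
send_rows --targets '[{"x": 0, "y": 0, "z": -0.4, "rx": 0, "ry": 0, "rz": 0}, {"x": 0, "y": 0, "z": -0.6, "rx": 0, "ry": 0, "rz": 0}, {"x": 0, "y": 0, "z": -0.7, "rx": 0, "ry": 0, "rz": 0}, {"x": 0, "y": 0, "z": -0.7, "rx": 0, "ry": 0, "rz": -1}, {"x": 0, "y": 0, "z": -0.7, "rx": 0, "ry": 0, "rz": -1}, {"x": 0, "y": 0, "z": -0.7, "rx": 0, "ry": 0, "rz": -1}, {"x": 0, "y": 0, "z": -0.7, "rx": 0, "ry": 0, "rz": -1}, {"x": 0, "y": 0, "z": -0.5, "rx": 0, "ry": 0, "rz": -1}]'

```text
clock: 4.87
eef_pos: [566.7, -242.2, 235.3]
orientation: [0.001, 1.0, 0.03, 0.001]
force: [-0.4, -1.2, -0.8]
finger_gap: 27.6
grasp_force: 24.9
```

Call:
send_rows --targets '[{"x": 0, "y": 0, "z": 0, "rx": 0, "ry": 0, "rz": -1}, {"x": 0, "y": 0, "z": 0, "rx": 0, "ry": 0, "rz": -1}, {"x": 0, "y": 0, "z": 0, "rx": 0, "ry": 0, "rz": -1}, {"x": 0, "y": 0, "z": 0, "rx": 0, "ry": 0, "rz": -1}, {"x": 0, "y": 0, "z": 0, "rx": 0, "ry": 0, "rz": -1}, {"x": 0, "y": 0, "z": 0, "rx": 0, "ry": 0, "rz": -1}, {"x": 0, "y": 0, "z": 0, "rx": 0, "ry": 0, "rz": -1}, {"x": 0, "y": 0, "z": 0, "rx": 0, "ry": 0, "rz": -1}]'

```text
clock: 5.53
eef_pos: [565.7, -241.8, 231.9]
orientation: [-0.0, 0.929, 0.37, -0.0]
force: [-0.3, -0.0, -0.2]
finger_gap: 27.8
grasp_force: 24.9
```

Call:
send_rows --targets '[{"x": 0, "y": 0, "z": 0, "rx": 0, "ry": 0, "rz": -1}, {"x": 0, "y": 0, "z": 0, "rx": 0, "ry": 0, "rz": -1}, {"x": 0, "y": 0, "z": 0, "rx": 0, "ry": 0, "rz": -1}, {"x": 0, "y": 0, "z": 0, "rx": 0, "ry": 0, "rz": -1}, {"x": 0, "y": 0, "z": 0, "rx": 0, "ry": 0, "rz": -1}, {"x": 0, "y": 0, "z": 0, "rx": 0, "ry": 0, "rz": -1}, {"x": 0, "y": 0, "z": 0, "rx": 0, "ry": 0, "rz": -1}, {"x": 0, "y": 0, "z": 0, "rx": 0, "ry": 0, "rz": -1}]'

```text
clock: 6.2
eef_pos: [565.7, -241.8, 231.9]
orientation: [-0.0, 0.747, 0.665, -0.0]
force: [0.3, 0.3, -0.8]
finger_gap: 27.5
grasp_force: 24.9
```

Run:
```python
from h import *
go(554.7,236.6,235,-6.6)
```

```text
t 6.2 tcp [ 565.7 -241.8  231.9] ty -6.6 gap 27.5 F [ 0.3  0.3 -0.8]
 before-turn units [11.849 -1.651 -0.074]  after-turn [11.849 -1.648 -0.078]  turn/5deg [-0.01 -0.   -0.  ]
```

Call:
send_rows --targets '[{"x": 0.4, "y": -0.1, "z": 0, "rx": 0, "ry": 0, "rz": 0}, {"x": 0.7, "y": -0.1, "z": 0, "rx": 0, "ry": 0, "rz": 0}, {"x": 0.8, "y": -0.1, "z": 0, "rx": 0, "ry": 0, "rz": 0}, {"x": 0.8, "y": -0.1, "z": 0, "rx": 0, "ry": 0, "rz": 0}, {"x": 0.8, "y": -0.1, "z": 0, "rx": 0, "ry": 0, "rz": 0}, {"x": 0.8, "y": -0.1, "z": 0, "rx": 0, "ry": 0, "rz": 0}, {"x": 0.8, "y": -0.1, "z": 0, "rx": 0, "ry": 0, "rz": 0}, {"x": 0.8, "y": -0.1, "z": 0, "rx": 0, "ry": 0, "rz": 0}]'

```text
clock: 6.87
eef_pos: [561.6, -1.6, 232.2]
orientation: [-0.0, 0.749, 0.663, -0.0]
force: [0.5, -1.0, -0.3]
finger_gap: 27.5
grasp_force: 24.9
```

Call:
send_rows --targets '[{"x": 0.8, "y": -0.1, "z": 0, "rx": 0, "ry": 0, "rz": 0}, {"x": 0.8, "y": -0.1, "z": 0, "rx": 0, "ry": 0, "rz": 0}, {"x": 0.8, "y": -0.1, "z": 0, "rx": 0, "ry": 0, "rz": 0}, {"x": 0.8, "y": -0.1, "z": 0, "rx": 0, "ry": 0, "rz": 0}, {"x": 0.6, "y": -0.1, "z": 0, "rx": 0, "ry": 0, "rz": 0}, {"x": 0.4, "y": -0.1, "z": 0, "rx": 0, "ry": 0, "rz": 0}, {"x": 0.1, "y": 0, "z": 0, "rx": 0, "ry": 0, "rz": 0}, {"x": 0, "y": 0, "z": 0, "rx": 0, "ry": 0, "rz": 0}]'

```text
clock: 7.53
eef_pos: [558.5, 171.2, 232.1]
orientation: [-0.0, 0.748, 0.664, -0.0]
force: [-0.5, 0.1, -0.5]
finger_gap: 27.8
grasp_force: 24.9
```

Run:
```python
from h import *
c=cap("wrist","w3.png")
go(554.7,236.6,235,-6.6); print(proj(c,[554.7,236.6,75]))
```

```text
t 7.5833 tcp [558.8 170.1 232.2] ty -6.8 gap 27.9 F [ 0.9 -0.1 -0.6]
 before-turn units [ 1.64  -0.298 -0.071]  after-turn [ 1.641 -0.292 -0.07 ]  turn/5deg [-0.01  0.01 -0.04]
[302.6871307  125.58304357]
```

View pics/w3.png

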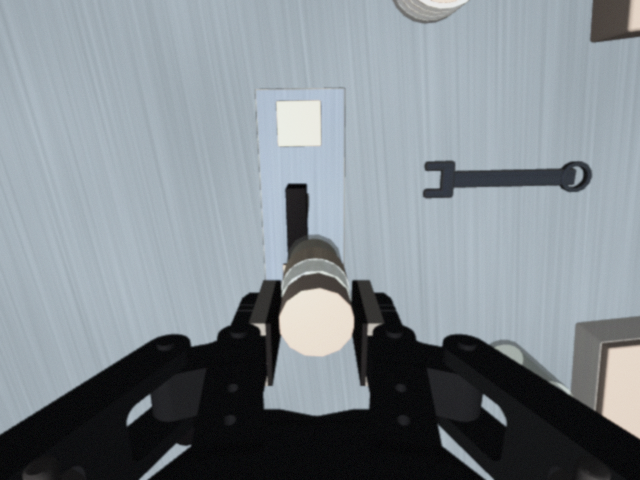

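The empty pad's centre is at (299,123.5) and the bar runs along the image's vertical at x≈297, so the yaw matches. The held vial's cap is at (316,317).

Run:
```python
from h import *
c=load("w3"); g=c["color"].astype(int)[60:200,230:370]
m=((g.min(2)>185)&(g[:,:,0]>=g[:,:,2])).astype(np.uint8); n,l,st,ce=cv2.connectedComponentsWithStats(m); i=1+st[1:,4].argmax()
print(st[i],ce[i]+[230,60]); r=cv2.minAreaRect(np.argwhere(l==i)[:,::-1].astype(np.float32)); print(r)
u,v=ce[i]+[230,60]; p=onz(c,u,v,75); print("pad",p)
a,b=onz(c,u-r[1][0]/2,v,75),onz(c,u+r[1][0]/2,v,75); print("size",np.linalg.norm(a-b))
print("cap",onz(c,316,317,273), "bar far end",onz(c,297,184,150))
go(p[0],p[1],105,-6.8)
```

```text
[  46   40   45   46 1971] [298.70471842 122.7645865 ]
((67.99999237060547, 62.49999237060547), (43.99999237060547, 44.99999237060547), -0.0)
pad [551.77097505 239.17183285  75.        ]
size 35.724062775627196
cap [557.96256809 169.53332554 273.        ] bar far end [548.9994764  201.05161135 150.        ]
t 7.5833 tcp [558.8 170.1 232.2] ty -6.8 gap 27.9 F [ 0.9 -0.1 -0.6]
 before-turn units [ 1.697 -0.377  3.179]  after-turn [ 1.695 -0.378  3.18 ]  turn/5deg [-0.01  0.01 -0.  ]
```

Call:
send_rows --targets '[{"x": 0.2, "y": -0.07, "z": 0, "rx": 0, "ry": 0, "rz": 0}, {"x": 0.3, "y": -0.1, "z": 0, "rx": 0, "ry": 0, "rz": 0}, {"x": 0.4, "y": -0.1, "z": 0, "rx": 0, "ry": 0, "rz": 0}, {"x": 0.4, "y": -0.1, "z": 0, "rx": 0, "ry": 0, "rz": 0}, {"x": 0.29, "y": 0, "z": 0, "rx": 0, "ry": 0, "rz": 0}, {"x": 0.1, "y": 0, "z": 0.1, "rx": 0, "ry": 0, "rz": 0}, {"x": 0, "y": 0, "z": 0.2, "rx": 0, "ry": 0, "rz": 0}, {"x": 0, "y": 0, "z": 0.3, "rx": 0, "ry": 0, "rz": 0}]'

```text
clock: 8.25
eef_pos: [553.5, 238.7, 208.7]
orientation: [0.001, 0.748, 0.664, 0.001]
force: [-0.3, 0.2, -0.2]
finger_gap: 28.0
grasp_force: 24.9
```

Call:
send_rows --targets '[{"x": 0, "y": 0, "z": 0.4, "rx": 0, "ry": 0, "rz": 0}, {"x": 0, "y": 0, "z": 0.4, "rx": 0, "ry": 0, "rz": 0}, {"x": 0, "y": 0, "z": 0.4, "rx": 0, "ry": 0, "rz": 0}, {"x": 0, "y": 0, "z": 0.4, "rx": 0, "ry": 0, "rz": 0}, {"x": 0, "y": 0, "z": 0.3, "rx": 0, "ry": 0, "rz": 0}, {"x": 0, "y": 0, "z": 0.3, "rx": 0, "ry": 0, "rz": 0}, {"x": 0, "y": 0, "z": 0.2, "rx": 0, "ry": 0, "rz": 0}, {"x": 0, "y": 0, "z": 0.1, "rx": 0, "ry": 0, "rz": 0}]'

```text
clock: 8.92
eef_pos: [551.8, 238.0, 106.6]
orientation: [-0.0, 0.748, 0.663, -0.001]
force: [-0.4, -0.4, -1.1]
finger_gap: 27.6
grasp_force: 24.9
```

Run:
```python
from h import *
c=cap("side","s2.png"); d=cap("scene","sc2.png")
go(552.3,238.8,104,-6.8)
f=lambda c,x,y:cv2.resize(c["color"][y:y+90,x:x+80,::-1],(400,450),interpolation=cv2.INTER_CUBIC)
cv2.imwrite("pics/z2.png",np.hstack([f(c,240,170),f(d,340,150)]))
```

```text
t 9.0167 tcp [552.3 238.4 107.6] ty -6.9 gap 27.7 F [ 0.4 -0.5 -0.9]
 before-turn units [ 0.011 -0.001  0.09 ]  after-turn [ 0.011 -0.001  0.09 ]  turn/5deg [-0.01  0.01 -0.01]
```

View pics/z2.png

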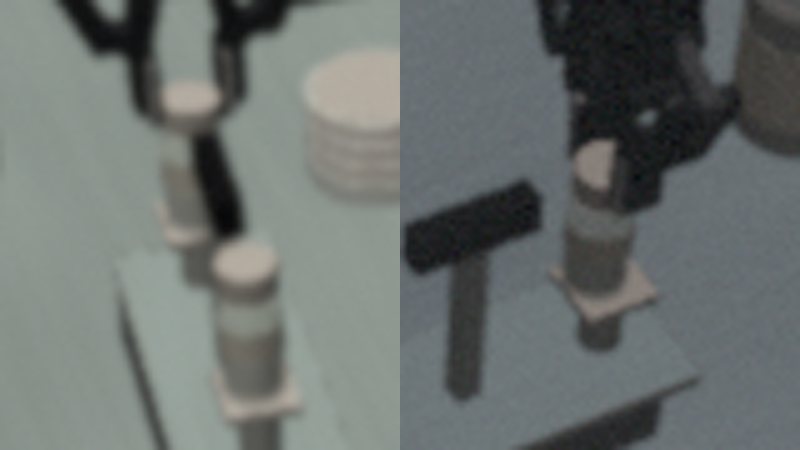

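Run:
```python
from h import *
d=load("sc2")
q=lambda x,y,z:onz(d,340+(x-400)/5,150+y/5,z)
print("pad",q(605,283,75),"corners",q(552,268,75),q(658,295,75),q(598,320,75),"foot",q(598,284,78.5))
g=cv2.convertScaleAbs(d["color"][185:225,362:402,::-1],alpha=1.6,beta=0); cv2.imwrite("pics/z3.png",cv2.resize(g,(600,600),interpolation=cv2.INTER_CUBIC))
```

```text
pad [556.49240678 235.98987878  75.        ] corners [536.35805308 221.94584754  75.        ] [575.0159613  251.01395707  75.        ] [572.58678061 220.07968949  75.        ] foot [557.82431483 230.82774884  78.5       ]
```

View pics/z3.png

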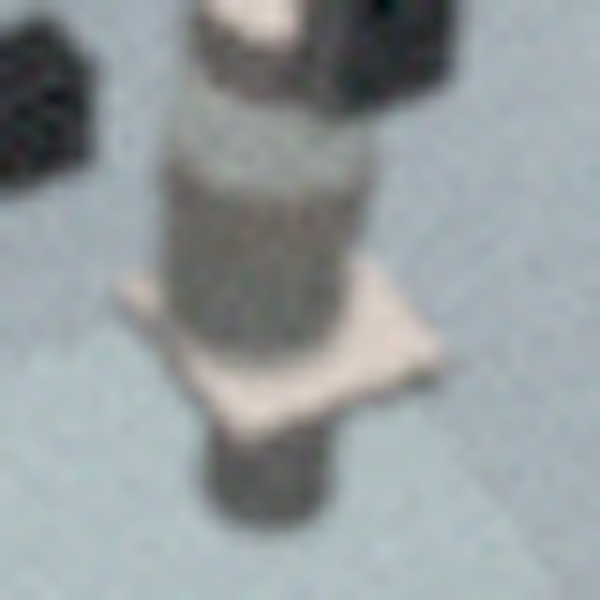

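Run:
```python
from h import *
d=load("sc2")
q=lambda x,y,z:onz(d,362+x/15,185+y/15,z)
p,f=q(283,318,75),q(257,300,78.4)
cs=[q(118,282,75),q(240,428,75),q(448,355,75)];print(cs,[np.linalg.norm(cs[i]-cs[i+1]) for i in (0,1)])
s=env.get_state();print(p,f,"shift tool units",rot(s["orientation"]).T@(p-f)/40)
```

```text
[array([536.20625494, 220.60005467,  75.        ]), array([569.56927625, 218.00461453,  75.        ]), array([574.53883607, 252.11614972,  75.        ])] [np.float64(33.463823750199666), np.float64(34.47163120298323)]
[555.36061837 236.47579806  75.        ] [552.82509474 233.31093487  78.4       ] shift tool units [0.08619684 0.0535707  0.08487378]
```

The vial sits nearly centred on the pad, about 3 mm short in carrier y, with the foot about 3 mm above it. I'll correct that slightly and then lower.

Call:
send_rows --targets '[{"x": 0.03, "y": 0.02, "z": 0, "rx": 0, "ry": 0, "rz": 0}, {"x": 0.03, "y": 0.01, "z": 0, "rx": 0, "ry": 0, "rz": 0}, {"x": 0, "y": 0, "z": 0.02, "rx": 0, "ry": 0, "rz": 0}, {"x": 0, "y": 0, "z": 0.02, "rx": 0, "ry": 0, "rz": 0}, {"x": 0, "y": 0, "z": 0.02, "rx": 0, "ry": 0, "rz": 0}, {"x": 0, "y": 0, "z": 0.01, "rx": 0, "ry": 0, "rz": 0}, {"x": 0, "y": 0, "z": 0.01, "rx": 0, "ry": 0, "rz": 0}, {"x": 0, "y": 0, "z": 0, "rx": 0, "ry": 0, "rz": 0}]'

```text
clock: 9.68
eef_pos: [554.1, 240.9, 105.2]
orientation: [-0.0, 0.748, 0.664, -0.0]
force: [0.5, -0.9, -0.6]
finger_gap: 27.5
grasp_force: 24.9
```

Call:
send_rows --targets '[{"x": 0, "y": 0, "z": 0.01, "rx": 0, "ry": 0, "rz": 0}, {"x": 0, "y": 0, "z": 0.01, "rx": 0, "ry": 0, "rz": 0}, {"x": 0, "y": 0, "z": 0.01, "rx": 0, "ry": 0, "rz": 0}, {"x": 0, "y": 0, "z": 0, "rx": 0, "ry": 0, "rz": 0}, {"x": 0, "y": 0, "z": 0, "rx": 0, "ry": 0, "rz": 0}, {"x": 0, "y": 0, "z": 0, "rx": 0, "ry": 0, "rz": 0}, {"x": 0, "y": 0, "z": 0, "rx": 0, "ry": 0, "rz": 0}, {"x": 0, "y": 0, "z": 0, "rx": 0, "ry": 0, "rz": 0}]'

```text
clock: 10.35
eef_pos: [554.3, 241.0, 104.3]
orientation: [0.0, 0.748, 0.664, 0.0]
force: [-0.0, 0.2, 1.7]
finger_gap: 27.6
grasp_force: 25.0
```

Contact. I'll release, wait, then go straight up.

Call:
send_rows --targets '[{"x": 0, "y": 0, "z": 0, "rx": 0, "ry": 0, "rz": 0}, {"x": 0, "y": 0, "z": 0, "rx": 0, "ry": 0, "rz": 0}, {"x": 0, "y": 0, "z": 0, "rx": 0, "ry": 0, "rz": 0}, {"x": 0, "y": 0, "z": 0, "rx": 0, "ry": 0, "rz": 0}, {"x": 0, "y": 0, "z": 0, "rx": 0, "ry": 0, "rz": 0}, {"x": 0, "y": 0, "z": 0, "rx": 0, "ry": 0, "rz": 0}, {"x": 0, "y": 0, "z": 0, "rx": 0, "ry": 0, "rz": 0}, {"x": 0, "y": 0, "z": 0, "rx": 0, "ry": 0, "rz": 0}]' --hand 0

```text
clock: 11.02
eef_pos: [554.2, 241.0, 104.1]
orientation: [-0.0, 0.748, 0.664, 0.0]
force: [0.6, -0.4, -0.0]
finger_gap: 85.6
grasp_force: 0.0
```

Call:
send_rows --targets '[{"x": 0, "y": 0, "z": 0, "rx": 0, "ry": 0, "rz": 0}, {"x": 0, "y": 0, "z": -0.2, "rx": 0, "ry": 0, "rz": 0}, {"x": 0, "y": 0, "z": -0.4, "rx": 0, "ry": 0, "rz": 0}, {"x": 0, "y": 0, "z": -0.5, "rx": 0, "ry": 0, "rz": 0}, {"x": 0, "y": 0, "z": -0.5, "rx": 0, "ry": 0, "rz": 0}, {"x": 0, "y": 0, "z": -0.5, "rx": 0, "ry": 0, "rz": 0}, {"x": 0, "y": 0, "z": -0.5, "rx": 0, "ry": 0, "rz": 0}, {"x": 0, "y": 0, "z": -0.4, "rx": 0, "ry": 0, "rz": 0}]'

```text
clock: 11.68
eef_pos: [554.8, 241.2, 226.8]
orientation: [0.0, 0.748, 0.664, 0.001]
force: [0.1, 0.2, 0.0]
finger_gap: 85.4
grasp_force: 0.0
```

Call:
send_rows --targets '[{"x": -0.3, "y": 0, "z": 0, "rx": 0, "ry": 0, "rz": 0}, {"x": -0.4, "y": 0, "z": 0, "rx": 0, "ry": 0, "rz": 0}, {"x": -0.4, "y": 0, "z": 0, "rx": 0, "ry": 0, "rz": 0}, {"x": -0.4, "y": 0, "z": 0, "rx": 0, "ry": 0, "rz": 0}, {"x": -0.25, "y": 0, "z": 0, "rx": 0, "ry": 0, "rz": 0}, {"x": 0, "y": 0, "z": 0, "rx": 0, "ry": 0, "rz": 0}, {"x": 0, "y": 0, "z": 0, "rx": 0, "ry": 0, "rz": 0}, {"x": 0, "y": 0, "z": 0, "rx": 0, "ry": 0, "rz": 0}]'

```text
clock: 12.35
eef_pos: [545.6, 171.2, 223.5]
orientation: [-0.0, 0.748, 0.663, -0.0]
force: [0.3, 0.6, 0.2]
finger_gap: 85.7
grasp_force: 0.0
```

Run:
```python
from h import *
c=cap("wrist","w4.png")
go(545,169.5,200,-6.8); print(proj(c,[545,169.5,150]))
```

```text
t 12.4 tcp [545.7 171.6 223.7] ty -6.9 gap 85.5 F [ 1.1 -0.3 -0.4]
 before-turn units [-0.054 -0.011  0.592]  after-turn [-0.054 -0.012  0.592]  turn/5deg [-0.01 -0.   -0.01]
[316.26608554 232.27143378]
```

View pics/w4.png

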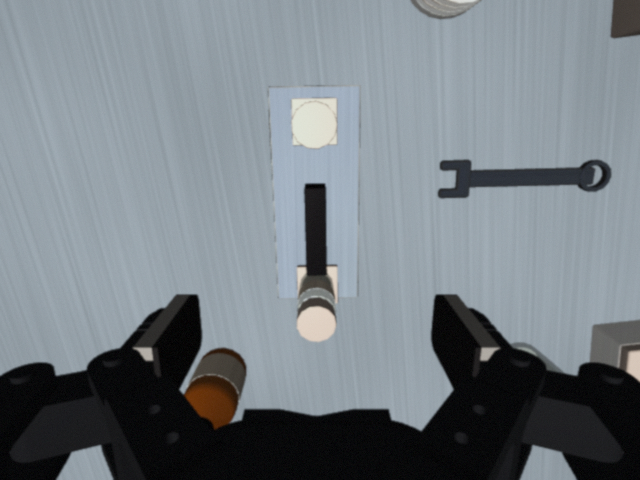

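The vial stands centred on the pad: cap at (315,125), pad at 291–337 × 98–147. The bar spans (316,186) to (316,272) and is parallel to the pads.

Run:
```python
from h import *
c=load("w4"); a,b=onz(c,315.5,187,150),onz(c,316.5,272,150); print(a,b,np.linalg.norm(a-b)); m=(a+b)/2
print("yaw",np.degrees(np.arctan2(*(a-b)[1::-1])),"cap",onz(c,315,125,145),"pad",onz(c,314.3,122.5,75))
go(m[0],m[1],124,-6.8)
```

```text
[548.10547646 199.12335242 150.        ] [541.80731961 141.87406011 150.        ] 57.59468942638109
yaw 83.7219750132579 cap [552.35175307 236.6556742  145.        ] pad [551.64792447 237.98157801  75.        ]
t 12.4 tcp [545.7 171.6 223.7] ty -6.9 gap 85.5 F [ 1.1 -0.3 -0.4]
 before-turn units [-0.03  -0.014  2.492]  after-turn [-0.029 -0.016  2.492]  turn/5deg [-0.01 -0.   -0.01]
```

Call:
send_rows --targets '[{"x": -0.03, "y": -0.01, "z": 0.2, "rx": 0, "ry": 0, "rz": 0}, {"x": 0, "y": 0, "z": 0.4, "rx": 0, "ry": 0, "rz": 0}, {"x": 0, "y": 0, "z": 0.4, "rx": 0, "ry": 0, "rz": 0}, {"x": 0, "y": 0, "z": 0.4, "rx": 0, "ry": 0, "rz": 0}, {"x": 0, "y": 0, "z": 0.4, "rx": 0, "ry": 0, "rz": 0}, {"x": 0, "y": 0, "z": 0.3, "rx": 0, "ry": 0, "rz": 0}, {"x": 0, "y": 0, "z": 0.3, "rx": 0, "ry": 0, "rz": 0}, {"x": 0, "y": 0, "z": 0.1, "rx": 0, "ry": 0, "rz": 0}]'

```text
clock: 13.07
eef_pos: [543.8, 170.3, 121.5]
orientation: [-0.001, 0.748, 0.664, -0.002]
force: [-0.0, -0.7, 0.7]
finger_gap: 85.2
grasp_force: 0.0
```

Call:
send_rows --targets '[{"x": 0, "y": 0, "z": 0, "rx": 0, "ry": 0, "rz": 0}, {"x": 0, "y": 0, "z": 0, "rx": 0, "ry": 0, "rz": 0}, {"x": 0, "y": 0, "z": 0, "rx": 0, "ry": 0, "rz": 0}, {"x": 0, "y": 0, "z": 0, "rx": 0, "ry": 0, "rz": 0}, {"x": 0, "y": 0, "z": 0, "rx": 0, "ry": 0, "rz": 0}, {"x": 0, "y": 0, "z": 0, "rx": 0, "ry": 0, "rz": 0}, {"x": 0, "y": 0, "z": 0, "rx": 0, "ry": 0, "rz": 0}, {"x": 0, "y": 0, "z": 0, "rx": 0, "ry": 0, "rz": 0}]' --hand 0.6 --force 20

```text
clock: 13.73
eef_pos: [545.4, 170.3, 124.4]
orientation: [0.0, 0.748, 0.664, 0.0]
force: [0.8, 0.3, -0.4]
finger_gap: 34.1
grasp_force: 0.0
```

Call:
send_rows --targets '[{"x": 0, "y": 0, "z": 0, "rx": 0, "ry": 0, "rz": 0}, {"x": 0, "y": 0, "z": 0, "rx": 0, "ry": 0, "rz": 0}, {"x": 0, "y": 0, "z": 0, "rx": 0, "ry": 0, "rz": 0}, {"x": 0, "y": 0, "z": 0, "rx": 0, "ry": 0, "rz": 0}, {"x": 0, "y": 0, "z": 0, "rx": 0, "ry": 0, "rz": 0}, {"x": 0, "y": 0, "z": 0, "rx": 0, "ry": 0, "rz": 0}, {"x": 0, "y": 0, "z": 0, "rx": 0, "ry": 0, "rz": 0}, {"x": 0, "y": 0, "z": 0, "rx": 0, "ry": 0, "rz": 0}]' --hand 0.75

```text
clock: 14.4
eef_pos: [545.3, 170.3, 124.0]
orientation: [-0.0, 0.748, 0.664, -0.0]
force: [0.6, 0.4, -0.2]
finger_gap: 21.7
grasp_force: 0.0
```

Call:
send_rows --targets '[{"x": 0, "y": 0, "z": 0, "rx": 0, "ry": 0, "rz": 0}, {"x": 0, "y": 0, "z": 0, "rx": 0, "ry": 0, "rz": 0}, {"x": 0, "y": 0, "z": 0, "rx": 0, "ry": 0, "rz": 0}, {"x": 0, "y": 0, "z": 0, "rx": 0, "ry": 0, "rz": 0}, {"x": 0, "y": 0, "z": 0, "rx": 0, "ry": 0, "rz": 0}, {"x": 0, "y": 0, "z": 0, "rx": 0, "ry": 0, "rz": 0}, {"x": 0, "y": 0, "z": 0, "rx": 0, "ry": 0, "rz": 0}, {"x": 0, "y": 0, "z": 0, "rx": 0, "ry": 0, "rz": 0}]' --hand 0.82

```text
clock: 15.07
eef_pos: [545.3, 170.3, 124.1]
orientation: [-0.0, 0.748, 0.664, -0.0]
force: [0.7, -0.0, 0.4]
finger_gap: 15.1
grasp_force: 0.0
```

Call:
send_rows --targets '[{"x": 0, "y": 0, "z": 0, "rx": 0, "ry": 0, "rz": 0}, {"x": 0, "y": 0, "z": 0, "rx": 0, "ry": 0, "rz": 0}, {"x": 0, "y": 0, "z": 0, "rx": 0, "ry": 0, "rz": 0}, {"x": 0, "y": 0, "z": 0, "rx": 0, "ry": 0, "rz": 0}, {"x": 0, "y": 0, "z": 0, "rx": 0, "ry": 0, "rz": 0}, {"x": 0, "y": 0, "z": 0, "rx": 0, "ry": 0, "rz": 0}, {"x": 0, "y": 0, "z": 0, "rx": 0, "ry": 0, "rz": 0}, {"x": 0, "y": 0, "z": 0, "rx": 0, "ry": 0, "rz": 0}]' --hand 1

```text
clock: 15.73
eef_pos: [545.3, 170.3, 124.1]
orientation: [-0.0, 0.748, 0.664, -0.0]
force: [0.8, -0.2, -0.4]
finger_gap: 0.1
grasp_force: 0.0
```

Call:
send_rows --targets '[{"x": 0, "y": 0, "z": 0, "rx": 0, "ry": 0, "rz": 0}, {"x": 0, "y": 0, "z": 0, "rx": 0, "ry": 0, "rz": 0}, {"x": 0, "y": 0, "z": 0, "rx": 0, "ry": 0, "rz": 0}, {"x": 0, "y": 0, "z": 0, "rx": 0, "ry": 0, "rz": 0}, {"x": 0, "y": 0, "z": 0, "rx": 0, "ry": 0, "rz": 0}, {"x": 0, "y": 0, "z": 0, "rx": 0, "ry": 0, "rz": 0}, {"x": 0, "y": 0, "z": 0, "rx": 0, "ry": 0, "rz": 0}, {"x": 0, "y": 0, "z": 0, "rx": 0, "ry": 0, "rz": 0}]' --force 70

```text
clock: 16.4
eef_pos: [545.3, 170.3, 124.1]
orientation: [-0.0, 0.748, 0.664, 0.0]
force: [-0.3, 0.0, -0.0]
finger_gap: 0.1
grasp_force: 0.0
```

Call:
send_rows --targets '[{"x": 0, "y": 0, "z": -0.01, "rx": 0, "ry": 0, "rz": 0}, {"x": 0, "y": 0, "z": -0.02, "rx": 0, "ry": 0, "rz": 0}, {"x": 0, "y": 0, "z": -0.03, "rx": 0, "ry": 0, "rz": 0}, {"x": 0, "y": 0, "z": -0.03, "rx": 0, "ry": 0, "rz": 0}, {"x": 0, "y": 0, "z": -0.04, "rx": 0, "ry": 0, "rz": 0}, {"x": 0, "y": 0, "z": -0.04, "rx": 0, "ry": 0, "rz": 0}, {"x": 0, "y": 0, "z": -0.05, "rx": 0, "ry": 0, "rz": 0}, {"x": 0, "y": 0, "z": -0.05, "rx": 0, "ry": 0, "rz": 0}]'

```text
clock: 17.07
eef_pos: [545.3, 170.3, 135.1]
orientation: [0.0, 0.748, 0.664, 0.0]
force: [-0.2, 0.2, -0.8]
finger_gap: -0.0
grasp_force: 0.0
```

The fingers closed on nothing (gap 0). I need to look.

Run:
```python
from h import *
c=cap("side","s5.png"); d=cap("scene","sc5.png"); w=cap("wrist","w5.png")
f=lambda c,x,y:cv2.resize(c["color"][y:y+100,x:x+100,::-1],(400,400),interpolation=cv2.INTER_CUBIC)
cv2.imwrite("pics/z5.png",cv2.convertScaleAbs(np.hstack([f(c,230,160),f(d,310,130)]),alpha=1.3))
go(545,170,124,-6.8)
```

```text
t 17.2167 tcp [545.5 170.4 135.3] ty -6.9 gap 0.1 F [-0.6 -0.1  0.2]
 before-turn units [-0.011 -0.013  0.281]  after-turn [-0.011 -0.012  0.281]  turn/5deg [ 0.01 -0.   -0.01]
```

View pics/z5.png

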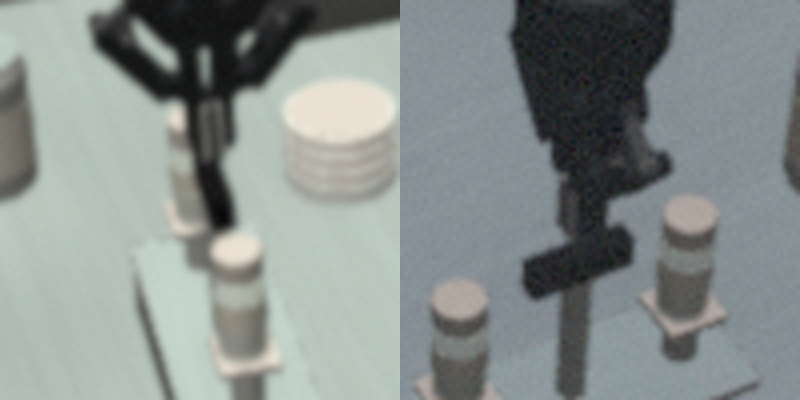

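Run:
```python
from h import *
s=env.get_state();p=s["eef_pos"]
c,d,w=load("s5"),load("sc5"),load("w5")
u=proj(c,p);print("side tcp zoom",(u-[230,160])*4, "bar mid",(proj(c,[545,170,140])-[230,160])*4,"bar ends",(proj(c,[548,200,150])-[230,160])*4,(proj(c,[542,140,150])-[230,160])*4)
u=proj(d,p);print("scene tcp zoom",(u-[310,130])*4+[400,0],"bar mid",(proj(d,[545,170,140])-[310,130])*4+[400,0])
print("wrist tcp",proj(w,p),proj(w,[545,170,150]))
# joint heights check: finger-tip observed in scene zoom (582,232)
print(onz(d,310+(582-400)/4,130+235/4,150))
cv2.imwrite("pics/z6.png",np.hstack([cv2.resize(w["color"][140:380,220:420,::-1],(500,600)),cv2.resize(d["color"][165:210,335:357,::-1],(293,600),interpolation=cv2.INTER_CUBIC)]))
```

```text
side tcp zoom [218.9419883  196.05634875] bar mid [217.74257124 189.7945306 ] bar ends [206.33246485 147.21303375] [227.39996242 204.36258042]
scene tcp zoom [579.7699641  263.85614876] bar mid [578.95847661 257.11408388]
wrist tcp [316.59282479 271.47112611] [315.50401401 285.03448857]
[540.55252659 174.55946397 150.        ]
```

View pics/z6.png

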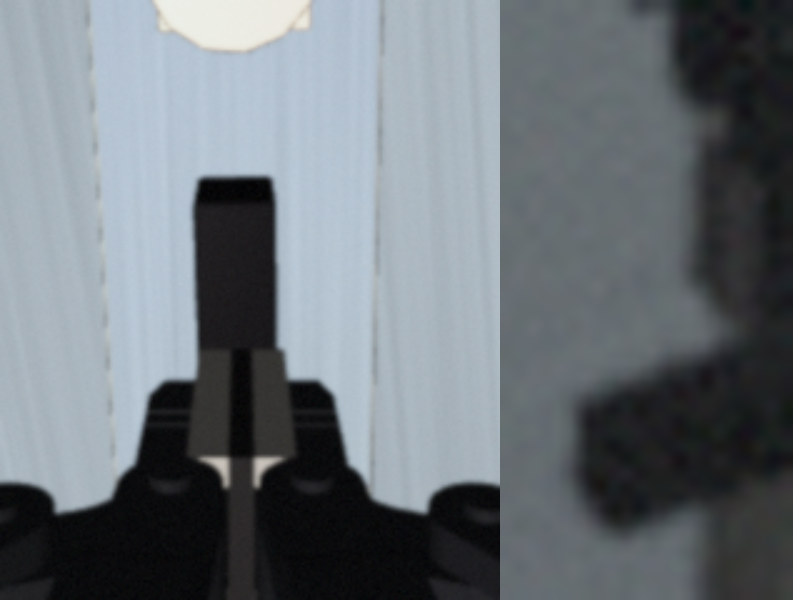

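Both views show the vials standing undisturbed. The shut fingertips sit just above the bar, about 23 mm higher than the reported TCP. I'll open, go about 20 mm lower than the last try, and pinch again.

Call:
send_rows --targets '[{"x": 0, "y": 0, "z": 0, "rx": 0, "ry": 0, "rz": 0}, {"x": 0, "y": 0, "z": 0, "rx": 0, "ry": 0, "rz": 0}, {"x": 0, "y": 0, "z": 0, "rx": 0, "ry": 0, "rz": 0}, {"x": 0, "y": 0, "z": 0, "rx": 0, "ry": 0, "rz": 0}, {"x": 0, "y": 0, "z": 0, "rx": 0, "ry": 0, "rz": 0}, {"x": 0, "y": 0, "z": 0, "rx": 0, "ry": 0, "rz": 0}, {"x": 0, "y": 0, "z": 0, "rx": 0, "ry": 0, "rz": 0}, {"x": 0, "y": 0, "z": 0, "rx": 0, "ry": 0, "rz": 0}]' --hand 0.4 --force 20

```text
clock: 17.88
eef_pos: [545.3, 170.3, 134.9]
orientation: [-0.0, 0.748, 0.664, -0.0]
force: [0.2, -0.4, 0.5]
finger_gap: 51.1
grasp_force: 0.0
```

Call:
send_rows --targets '[{"x": 0, "y": 0, "z": 0.05, "rx": 0, "ry": 0, "rz": 0}, {"x": 0, "y": 0, "z": 0.1, "rx": 0, "ry": 0, "rz": 0}, {"x": 0, "y": 0, "z": 0.15, "rx": 0, "ry": 0, "rz": 0}, {"x": 0, "y": 0, "z": 0.15, "rx": 0, "ry": 0, "rz": 0}, {"x": 0, "y": 0, "z": 0.15, "rx": 0, "ry": 0, "rz": 0}, {"x": 0, "y": 0, "z": 0.1, "rx": 0, "ry": 0, "rz": 0}, {"x": 0, "y": 0, "z": 0.07, "rx": 0, "ry": 0, "rz": 0}, {"x": 0, "y": 0, "z": 0, "rx": 0, "ry": 0, "rz": 0}]'

```text
clock: 18.55
eef_pos: [544.5, 170.1, 102.9]
orientation: [-0.0, 0.748, 0.664, -0.001]
force: [-0.1, 0.3, 0.0]
finger_gap: 51.2
grasp_force: 0.0
```

Call:
send_rows --targets '[{"x": 0, "y": 0, "z": 0, "rx": 0, "ry": 0, "rz": 0}, {"x": 0, "y": 0, "z": 0, "rx": 0, "ry": 0, "rz": 0}, {"x": 0, "y": 0, "z": 0, "rx": 0, "ry": 0, "rz": 0}, {"x": 0, "y": 0, "z": 0, "rx": 0, "ry": 0, "rz": 0}, {"x": 0, "y": 0, "z": 0, "rx": 0, "ry": 0, "rz": 0}, {"x": 0, "y": 0, "z": 0, "rx": 0, "ry": 0, "rz": 0}, {"x": 0, "y": 0, "z": 0, "rx": 0, "ry": 0, "rz": 0}, {"x": 0, "y": 0, "z": 0, "rx": 0, "ry": 0, "rz": 0}]' --hand 0.75

```text
clock: 19.22
eef_pos: [545.3, 170.3, 104.2]
orientation: [0.0, 0.748, 0.664, 0.0]
force: [0.7, -0.2, -0.5]
finger_gap: 21.2
grasp_force: 0.0
```

Call:
send_rows --targets '[{"x": 0, "y": 0, "z": 0, "rx": 0, "ry": 0, "rz": 0}, {"x": 0, "y": 0, "z": 0, "rx": 0, "ry": 0, "rz": 0}, {"x": 0, "y": 0, "z": 0, "rx": 0, "ry": 0, "rz": 0}, {"x": 0, "y": 0, "z": 0, "rx": 0, "ry": 0, "rz": 0}, {"x": 0, "y": 0, "z": 0, "rx": 0, "ry": 0, "rz": 0}, {"x": 0, "y": 0, "z": 0, "rx": 0, "ry": 0, "rz": 0}, {"x": 0, "y": 0, "z": 0, "rx": 0, "ry": 0, "rz": 0}, {"x": 0, "y": 0, "z": 0, "rx": 0, "ry": 0, "rz": 0}]' --hand 1

```text
clock: 19.88
eef_pos: [545.2, 170.3, 104.1]
orientation: [-0.0, 0.748, 0.664, -0.0]
force: [-1.3, -0.4, 2.4]
finger_gap: 13.4
grasp_force: 20.4
```

Call:
send_rows --targets '[{"x": 0, "y": 0, "z": 0, "rx": 0, "ry": 0, "rz": 0}, {"x": 0, "y": 0, "z": 0, "rx": 0, "ry": 0, "rz": 0}, {"x": 0, "y": 0, "z": 0, "rx": 0, "ry": 0, "rz": 0}, {"x": 0, "y": 0, "z": 0, "rx": 0, "ry": 0, "rz": 0}, {"x": 0, "y": 0, "z": 0, "rx": 0, "ry": 0, "rz": 0}, {"x": 0, "y": 0, "z": 0, "rx": 0, "ry": 0, "rz": 0}, {"x": 0, "y": 0, "z": 0, "rx": 0, "ry": 0, "rz": 0}, {"x": 0, "y": 0, "z": 0, "rx": 0, "ry": 0, "rz": 0}]' --force 70

```text
clock: 20.55
eef_pos: [545.5, 170.4, 104.3]
orientation: [0.0, 0.748, 0.664, 0.0]
force: [0.1, 0.1, 2.9]
finger_gap: 12.3
grasp_force: 69.5
```

Call:
send_rows --targets '[{"x": 0, "y": 0, "z": -0.01, "rx": 0, "ry": 0, "rz": 0}, {"x": 0, "y": 0, "z": -0.02, "rx": 0, "ry": 0, "rz": 0}, {"x": 0, "y": 0, "z": -0.02, "rx": 0, "ry": 0, "rz": 0}, {"x": 0, "y": 0, "z": -0.03, "rx": 0, "ry": 0, "rz": 0}, {"x": 0, "y": 0, "z": -0.04, "rx": 0, "ry": 0, "rz": 0}, {"x": 0, "y": 0, "z": -0.04, "rx": 0, "ry": 0, "rz": 0}, {"x": 0, "y": 0, "z": -0.03, "rx": 0, "ry": 0, "rz": 0}, {"x": 0, "y": 0, "z": -0.01, "rx": 0, "ry": 0, "rz": 0}]'

```text
clock: 21.22
eef_pos: [545.4, 170.3, 112.3]
orientation: [0.0, 0.748, 0.664, 0.0]
force: [0.4, 0.7, -4.0]
finger_gap: 12.4
grasp_force: 68.5
```

Run:
```python
from h import *
s=env.get_state();print(s["force"],s["moment"],s["grasp_force"],s["finger_gap"],s["eef_pos"])
c=cap("side","s7.png"); d=cap("scene","sc7.png")
f=lambda c,x,y:cv2.resize(c["color"][y:y+110,x:x+100,::-1],(400,440),interpolation=cv2.INTER_CUBIC)
cv2.imwrite("pics/z7.png",cv2.convertScaleAbs(np.hstack([f(c,230,160),f(d,300,160)]),alpha=1.3))
```

```text
[ 0.39174468  0.6511484  -4.04449828] [ 0.06233415 -0.00479881 -0.00113519] 68.47168922424316 12.367255622566086 [545.37860973 170.28397673 112.27397777]
```

View pics/z7.png

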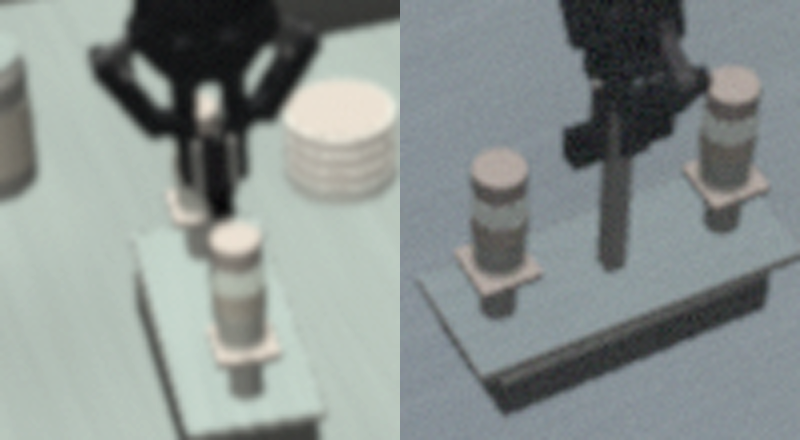

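The bar is pinched and both vials are standing. The load is about 4 N, so the carrier is coming up. I've gone over the picture limit by two (12 viewed), so from here I'll check by numbers only. Continuing the gentle lift.

Call:
send_rows --targets '[{"x": 0, "y": 0, "z": -0.02, "rx": 0, "ry": 0, "rz": 0}, {"x": 0, "y": 0, "z": -0.04, "rx": 0, "ry": 0, "rz": 0}, {"x": 0, "y": 0, "z": -0.06, "rx": 0, "ry": 0, "rz": 0}, {"x": 0, "y": 0, "z": -0.07, "rx": 0, "ry": 0, "rz": 0}, {"x": 0, "y": 0, "z": -0.08, "rx": 0, "ry": 0, "rz": 0}, {"x": 0, "y": 0, "z": -0.08, "rx": 0, "ry": 0, "rz": 0}, {"x": 0, "y": 0, "z": -0.08, "rx": 0, "ry": 0, "rz": 0}, {"x": 0, "y": 0, "z": -0.08, "rx": 0, "ry": 0, "rz": 0}]'

```text
clock: 21.98
eef_pos: [545.4, 170.4, 133.0]
orientation: [0.0, 0.748, 0.664, 0.0]
force: [-0.6, -0.3, -4.9]
finger_gap: 12.0
grasp_force: 68.5
```

Call:
send_rows --targets '[{"x": 0, "y": 0, "z": -0.08, "rx": 0, "ry": 0, "rz": 0}, {"x": 0, "y": 0, "z": -0.08, "rx": 0, "ry": 0, "rz": 0}, {"x": 0, "y": 0, "z": -0.08, "rx": 0, "ry": 0, "rz": 0}, {"x": 0, "y": 0, "z": -0.08, "rx": 0, "ry": 0, "rz": 0}, {"x": 0, "y": 0, "z": -0.08, "rx": 0, "ry": 0, "rz": 0}, {"x": 0, "y": 0, "z": -0.08, "rx": 0, "ry": 0, "rz": 0}, {"x": 0, "y": 0, "z": -0.08, "rx": 0, "ry": 0, "rz": 0}, {"x": 0, "y": 0, "z": -0.08, "rx": 0, "ry": 0, "rz": 0}]'

```text
clock: 22.65
eef_pos: [545.3, 170.3, 158.4]
orientation: [-0.0, 0.748, 0.664, -0.0]
force: [0.0, 0.1, -4.3]
finger_gap: 12.6
grasp_force: 68.5
```

Call:
send_rows --targets '[{"x": 0, "y": 0, "z": -0.08, "rx": 0, "ry": 0, "rz": 0}, {"x": 0, "y": 0, "z": -0.08, "rx": 0, "ry": 0, "rz": 0}, {"x": 0, "y": 0, "z": -0.08, "rx": 0, "ry": 0, "rz": 0}, {"x": 0, "y": 0, "z": -0.08, "rx": 0, "ry": 0, "rz": 0}, {"x": 0, "y": 0, "z": -0.08, "rx": 0, "ry": 0, "rz": 0}, {"x": 0, "y": 0, "z": -0.08, "rx": 0, "ry": 0, "rz": 0}, {"x": 0, "y": 0, "z": -0.08, "rx": 0, "ry": 0, "rz": 0}, {"x": 0, "y": 0, "z": -0.08, "rx": 0, "ry": 0, "rz": 0}]'

```text
clock: 23.32
eef_pos: [545.3, 170.3, 184.0]
orientation: [-0.0, 0.748, 0.664, -0.0]
force: [0.3, 0.0, -4.7]
finger_gap: 12.4
grasp_force: 68.5
```

Call:
send_rows --targets '[{"x": 0, "y": 0, "z": -0.08, "rx": 0, "ry": 0, "rz": 0}, {"x": 0, "y": 0, "z": -0.08, "rx": 0, "ry": 0, "rz": 0}, {"x": 0, "y": 0, "z": -0.08, "rx": 0, "ry": 0, "rz": 0}, {"x": 0, "y": 0, "z": -0.07, "rx": 0, "ry": 0, "rz": 0}, {"x": 0, "y": 0, "z": -0.05, "rx": 0, "ry": 0, "rz": 0}, {"x": 0, "y": 0, "z": -0.03, "rx": 0, "ry": 0, "rz": 0}, {"x": 0, "y": 0, "z": -0.02, "rx": 0, "ry": 0, "rz": 0}, {"x": 0, "y": 0, "z": -0.01, "rx": 0, "ry": 0, "rz": 0}]'

```text
clock: 23.98
eef_pos: [545.3, 170.3, 200.5]
orientation: [-0.0, 0.748, 0.664, 0.0]
force: [0.7, -0.8, -5.0]
finger_gap: 12.5
grasp_force: 68.5
```

Call:
send_rows --targets '[{"x": 0, "y": 0, "z": 0, "rx": 0, "ry": 0, "rz": 0}, {"x": 0, "y": 0, "z": 0, "rx": 0, "ry": 0, "rz": 0}, {"x": 0, "y": 0, "z": 0, "rx": 0, "ry": 0, "rz": 0}, {"x": 0, "y": 0, "z": 0, "rx": 0, "ry": 0, "rz": 0}, {"x": 0, "y": 0, "z": 0, "rx": 0, "ry": 0, "rz": 0}, {"x": 0, "y": 0, "z": 0, "rx": 0, "ry": 0, "rz": 0}, {"x": 0, "y": 0, "z": 0, "rx": 0, "ry": 0, "rz": 0}, {"x": 0, "y": 0, "z": 0, "rx": 0, "ry": 0, "rz": 0}]'

```text
clock: 24.65
eef_pos: [545.3, 170.3, 200.5]
orientation: [-0.0, 0.748, 0.664, 0.0]
force: [-1.1, 0.4, -5.1]
finger_gap: 12.1
grasp_force: 68.5
```

Run:
```python
from h import *
s=env.get_state();print(s["force"],s["moment"],s["grasp_force"],s["finger_gap"],s["eef_pos"],np.abs(s["joint_vel"]).max())
d=cap("scene","sc8.png"); z=s["eef_pos"][2]-104.3; print("lift",z)
g=d["color"].astype(int); hsvw=((g.min(2)>110)&(g[:,:,0]-g[:,:,2]>4)).astype(np.uint8)
n,l,st,ce=cv2.connectedComponentsWithStats(hsvw)
for nm,p in (("cap new",[553.5,239,145+z]),("cap twin",[538,101,145+z]),("pad new",[553.5,239,75+z]),("pad twin",[538,101,75+z])):
    u=proj(d,p); k=[(st[i].tolist(),ce[i].round(1).tolist()) for i in range(1,n) if st[i,4]>25 and np.hypot(*(ce[i]-u))<15]
    print(nm,u.round(1),k,[onz(d,*q[1],p[2]).round(1) for q in k])
```

```text
[-1.07891422  0.44084143 -5.1082013 ] [0.03981735 0.01205697 0.0218718 ] 68.47220420837402 12.14833574970446 [545.30139736 170.3242152  200.50010989] 0.003020926809875054
lift 96.2001098942885
cap new [387.7 147.3] [([380, 144, 14, 9, 86], [386.5, 148.4])] [array([554.7, 235. , 241.2])]
cap twin [325.7 168.9] [([318, 165, 14, 10, 98], [324.8, 169.4])] [array([538.2,  98.8, 241.2])]
pad new [384.8 173.1] [] []
pad twin [325.4 194.6] [([314, 192, 22, 12, 58], [323.3, 198.1])] [array([543.8,  92. , 171.2])]
```

The load is steady at 5 N, the carrier is up 96 mm and still. Both caps are within a few mm of where they should be, so I'm handing in.

```bash
python3 -c "
from cell import env
print(env.sign_off())"
```

```text
the job is handed in; nothing more can be done
None
```

The tall vial is on the empty post, and the carrier is held by its bar about 96 mm above the stand, still, with both vials where they should be by the last camera measurement; the job is handed in, no verdict came back, and I viewed 12 pictures against the limit of 10.

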